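Hook the test probe onto a module's middle loop

TASK

Get the plug-in module ready for measurement in its test jig: push it fully home against the stops under the probe rail, then slide the probe along to the right of the middle wire loop, as seen from the robot. Press the probe's plunger down so that its hook comes out between the loops, draw it left under the middle loop while still pressed, and let go so that the spring hook catches that loop. Leave the bystanding tools where they lie.

Things in the scene. Friction and masses are not known exactly. Their poses are not given: they have to be found in the camera images.
- test_jig: Fixed test jig: aluminium base plate 145 x 200 mm, its top 12 mm above the bench, with two dark guides for the module and, behind, two rods for the probe slide. Origin: on the bench under the middle of the guides; x = the way the module goes in (away from the robot), y = along the rods (left as seen from the robot), z up. The probe's axis is in the plane x = +25 mm.
- guides (a point): Middle between the guides, on the base plate's top. The guides reach from x = -55 to +55 mm of the jig and are 109 mm wide over all, 10 mm high; their lips lie over the module's bottom flange (1.7 mm play), so it can only slide along x. Two stops at x = +55 mm.
- rail (a point): Middle of the rail: two rods along y, 88 and 112 mm above the bench, at x = +63 mm of the jig, between two posts 128 mm high at y = +-88 mm. The probe hangs 38 mm in front of the rods.
- module: Plug-in circuit module, loose, about 0.45 kg, in the guides; 130 (x) x 90 (y) x 26 mm, parts on top up to 40 mm. Origin: centre of its underside, 12 mm above the bench; axes like the jig's. Starts 25 to 45 mm short of home; home, its origin is at x = -10 mm of the jig. Sliding it takes 2 to 6 N. At its rear end three equal steel wire loops stand in a row along y.
- module_front (a point): Middle of the flat grey front panel, 30 mm above the bench (panel 80 mm wide, 16 to 42 mm above the bench, two screw heads 5 mm proud at y = +-31 mm). Push here along the jig's +x.
- loop_middle (a point): Middle of the top bar of the middle loop, 56 mm above the bench; axes as the module's. Loops: 3.2 mm wire, 28 mm apart along y, each 21 mm wide over all along x with a straight bar along x on top; the bar's centre is 18 mm above the board.
- probe_slide (a joint): Place of the probe slide on its rods in m, -0.06 to 0.06: the y of the probe's axis in the jig's frame (left is +). Stays where it is left (friction about 1 N). Starts to the left of the middle loop. With the plunger up the probe passes over the loops (lowest point 61 mm above the bench).
- flange (a point): Centre of the round finger flange (28 mm across, 4 mm thick) on the probe's upright black barrel (17 mm across), 126 mm above the bench. Push the flange or barrel sideways to slide the probe.
- probe_plunger (a joint): How far the plunger is pressed in m: 0 up, 0.019 fully down; the hook moves down as much. Spring 2 N at the top, 4 N half way, 6 N fully down. Pressed 0.015 or more the hook's tip is below the loops' bars (fully: 4 mm below). Let go, it springs back: to 0.008-0.010 with a loop caught, else to 0.
- plunger_top (a point): Centre of the top of the round black plunger cap (22 mm across) on the probe's axis, 158 mm above the bench when up: press it straight down. A fingertip that presses it can drag the slide along by friction.
- hook_crook (a point): Seat of the hook: where a caught bar's centre lies, 6 mm to +y of the probe's axis. The hook is a J of 3.6 mm wire: shank on the probe's axis, foot 12 mm to +y (left), tip turned up 5 mm; 8.4 mm free between shank and tip. With the probe's axis 20 mm to the right (-y) of a loop the hook comes down midway between two loops.
- caliper: Bystander: sliding caliper with a dark display, 210 mm long, lying on the bench in front on the left. Leave alone.
- side_cutters: Bystander: small side cutters with red grips, 111 mm long, lying on the bench in front of the vice. Leave alone.
- hex_key_4: Bystander: small steel hex key, 87 mm long, 4 mm thick, lying on the bench in front on the right. Leave alone.

How it is judged:
By the outcome, as a careful person would: the job done as asked, in the order asked, and still so for the second after the job is handed in, with the robot touching nothing.
It also fails if it takes over 53 s, if anything falls off the work surface, if the arm or the gripper's body presses on something with over 40 N, if the wrist force passes 120 N, or if a joint passes its speed limit or range.

ROBOT

A 6-joint arm with a two-finger parallel gripper is mounted at the origin on a cart in front of the work surface, level with it; the furniture and walls round the work are solid. World frame = base frame: x ahead of the robot, y to its left, z up, the work surface at z = 0. Lengths are in m, angles in rad, forces in N, time in s.
With the tool pointing down it reaches from about 0.425 to 0.925 m from the base axis. Payload 12.5 kg.
Tool frame: the origin (TCP) lies on the centre line of the jaws, within the pads' length; the fingertips stand 8 mm ahead of it and the grasp point (between the pads) lies 11 mm behind it; z points along the fingers, y is the line along which they close (so a half turn about z gives the same grasp; the last joint's range is limited). The gripper opens to 85 mm and grips with 20 to 120 N. Pads are 22 mm wide; open, the fingers measure 114 mm over their backs; the gripper's body (76 mm by 85 mm) begins 54 mm behind the grasp point. The pads swing forward as they close: fully open they stand 13 mm farther back than shut.
Start: joints at [-1.344, 0.491, 1.559, -0, 1.092, -0.106], TCP at [0.204, -0.591, 0.239] pointing down, gripper open.
Joint ranges: [-3.1, 3.1], [-0.84, 2.19], [0.05, 2.79], [-1.13, 4.28], [0.06, 2.93], [-2.69, 2.69]. Speed limits (rad/s): [2.22, 2.22, 2.79, 3.14, 3.14, 3.14].

INTERFACE

Orientations are given as a rotation vector (axis times angle).
In Python, from plant import manip, snapshot, calibration gives the robot as it stands.
- The arm moves only by the tool apply_moves, never from a script. Its arguments are lists of equal length, an entry for each row: "grip": the finger opening in cm, from 0 to 8.54; "xyz": the shift along the tool's x, y, z in cm, a list of three; "yaw": the turn about the tool's z in degrees. A call has 1 to 10 rows; each row is the pose to reach, as a shift and turn from the pose commanded when the call began, along the tool's axes at that moment; what a row does not reach only later rows make up. A row lasts 1/12 s, in which the tool goes at most 41.7 mm and 7.16 degrees, less where a joint would pass 70% of its speed; a pose out of reach is approached as far as the arm can. A call with a gripper value outside its range is refused whole. The fingers move at their own pace and stop on an object; "grip_force" is the grip in N (left out, the last holds). Time passes only in rows, so rows that repeat a pose let the fingers close. It gives the time, the measured TCP pose, the force, the opening and the grip force at its end, in the units of the state.
- manip.observe(): the state, without advancing time (a new reading comes with each control period).
- snapshot(name): name is "scene" or "side" or "wrist"; returns the picture (400x640x3 uint8, red, green, blue); there is no depth.
- calibration(name): a dict with "K" (3x3 intrinsics, pixels), "position" and "rotation" of the camera in the world. Camera axes: x right, y down, z forward; pixel columns grow to the right and rows downward; lengths in m; the calibration is good to about 2 mm. A picture is of the moment at which its call begins: read the wrist's pose just before it. calibration takes no time and is no camera call; for the wrist camera it gives the pose at the moment of the call.
- manip.hand_in(): hands the job in; it is judged then, once.
The state is a dict: "clock": time; "qpos": joint angles; "joint_velocities": joint speeds; "tau": joint torques, N m; "tool_pos": TCP position; "eef_rot": TCP orientation; "ft_force": force on the tool from outside, world axes, zero at the start; "torque": the same for the moment, N m; "gripper_width": opening from 0.0 (shut) to 1.0 (fully open); "finger_force": force on a finger pad.
Only numpy, scipy, OpenCV 4.12 (cv2) and the standard library are available. Lean on these libraries where they do the work, as an engineer would, in place of code of your own. Each camera call takes 0.05 s, during which the arm holds its last target. There are 200 camera calls.

## Working session

There is one attempt and no reset: what is moved stays moved. The work goes in short steps, Python scripts to look and compute and a tool call to move; the robot and the scene stay as the last step left them, time stands still between calls to the robot, and variables do not carry over. Pictures are saved under pics/ and viewed, at most 10 in all, crops included, and the job is handed in when it is done.

Besides the shell and the picture viewer there is one more tool, called after "Call:" as name(argument=value, ...) on one line, values as JSON. apply_moves: Moves the arm, as the interface text tells. Its arguments: {"type":"object","properties":{"grip":{"type":"array"},"xyz":{"type":"array"},"yaw":{"type":"array"},"grip_force":{"type":"number"}},"required":["grip","xyz","yaw"]}

```bash
mkdir -p pics; ls
python3 - <<'E'
from plant import manip,snapshot,calibration
import cv2,numpy as np
for n in ("scene","side"):
    cv2.imwrite(f"pics/{n}0.png",cv2.cvtColor(snapshot(n),cv2.COLOR_RGB2BGR))
    c=calibration(n);print(n,np.round(c["K"],1).tolist(),np.round(c["position"],3),np.round(c["rotation"],3).tolist())
s=manip.observe();print({k:np.round(v,3) for k,v in s.items()})
E
```

```text
pics
scene [[506.2, 0.0, 320.4], [0.0, 506.2, 203.0], [0.0, 0.0, 1.0]] [ 1.114 -0.55   0.781] [-2.104, -1.062, 0.479]
side [[437.4, 0.0, 320.3], [0.0, 437.4, 202.8], [0.0, 0.0, 1.0]] [0.301 0.55  0.544] [-0.405, 2.586, -1.466]
{'clock': np.float64(0.1), 'qpos': array([-1.344,  0.491,  1.559,  0.   ,  1.092, -0.106]), 'joint_velocities': array([ 0.001, -0.003, -0.002, -0.001, -0.002,  0.   ]), 'tau': array([ 3.0000e-03, -6.1945e+01, -2.6203e+01, -0.0000e+00,  3.0000e-03,
        0.0000e+00]), 'tool_pos': array([ 0.204, -0.59 ,  0.239]), 'eef_rot': array([-3.097, -0.52 ,  0.   ]), 'ft_force': array([0.021, 0.383, 0.115]), 'torque': array([ 0.043,  0.006, -0.021]), 'finger_force': np.float64(0.0), 'gripper_width': np.float64(0.995)}
```

View pics/scene0.png

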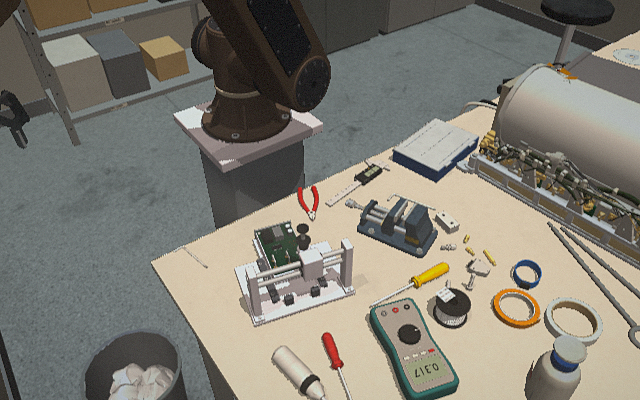

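View pics/side0.png

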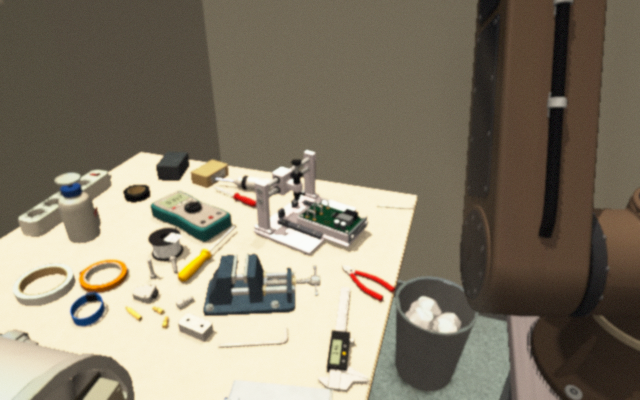

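Run:
```python
import cv2
a=cv2.imread("pics/scene0.png")[205:335,225:375];cv2.imwrite("pics/s1.png",cv2.resize(a,None,fx=4.6,fy=4.6,interpolation=cv2.INTER_CUBIC))
a=cv2.imread("pics/side0.png")[140:260,240:380];cv2.imwrite("pics/d1.png",cv2.resize(a,None,fx=5,fy=5,interpolation=cv2.INTER_CUBIC))
```

```text
(no output)
```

View pics/s1.png

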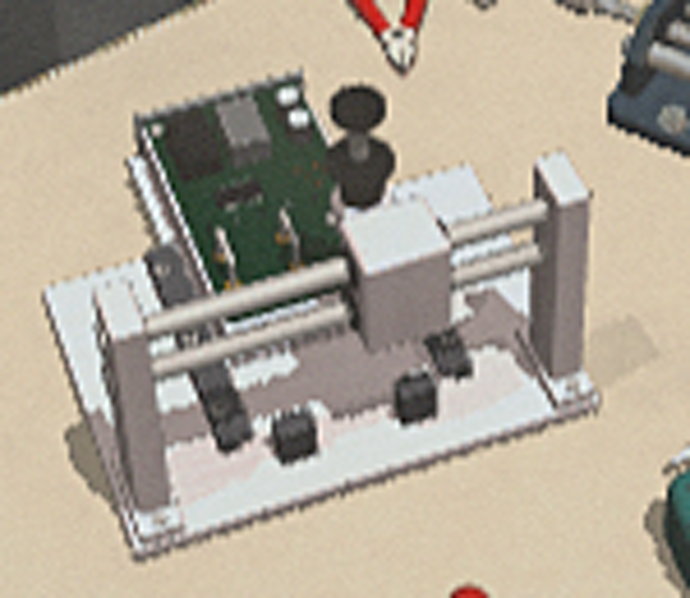

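View pics/d1.png

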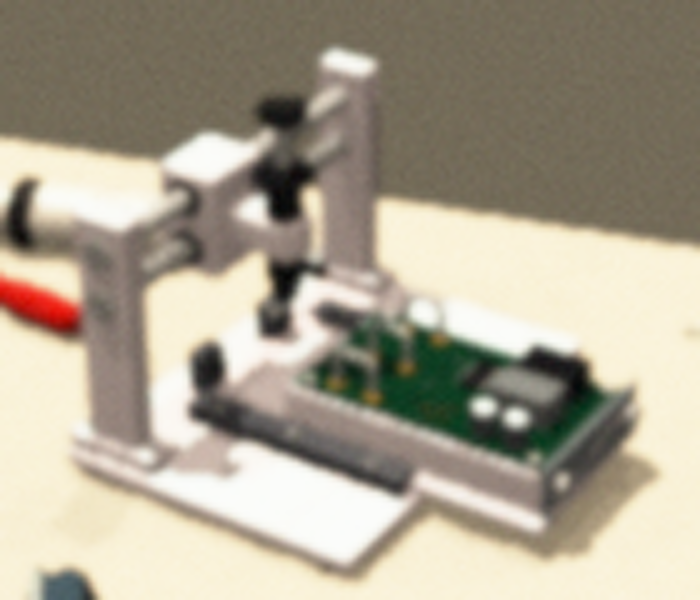

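```bash
cat > h.py <<'E'
import numpy as np,cv2
from scipy.spatial.transform import Rotation as R
from plant import manip,snapshot,calibration
def ray(c,uv):
    r=np.array(c["rotation"],float); M=r if r.shape==(3,3) else R.from_rotvec(r).as_matrix()
    d=M@np.linalg.inv(c["K"])@np.array([uv[0],uv[1],1.]); return np.array(c["position"]),d
def onz(c,uv,z):
    p,d=ray(c,uv); return p+d*(z-p[2])/d[2]
def proj(c,P):
    r=np.array(c["rotation"],float); M=r if r.shape==(3,3) else R.from_rotvec(r).as_matrix()
    q=np.array(c["K"])@(M.T@(np.array(P)-c["position"])); return q[:2]/q[2]
E
python3 - <<'E'
from h import *
np.set_printoptions(precision=4,suppress=True)
c=calibration("scene");d=calibration("side")
S=lambda u,v,z:onz(c,(225+u/4.6,205+v/4.6),z)
D=lambda u,v,z:onz(d,(240+u/5,140+v/5),z)
pl,pr=S(563,178,.128),S(120,310,.128)
print("posts S",pl,pr,"D",D(110,222,.128),D(348,63,.128))
print("base S farR farL nearR nearL",S(138,547,.012),S(598,400,.012),S(45,292,.012),S(475,170,.012))
print("base D nearL farL",D(348,570,.012),D(75,455,.012))
print("cap",S(358,103,.158),D(281,102,.158))
print("module front top corners S",S(138,118,.042),S(303,75,.042),"D",D(545,468,.042),D(635,390,.042))
for a,b in((pr,pl),(S(138,547,.012),S(598,400,.012)),(D(348,63,.128),D(110,222,.128))):
    v=b-a;print(np.linalg.norm(v),np.degrees(np.arctan2(-v[0],v[1])))
E
```

```text
posts S [ 0.6458 -0.1534  0.128 ] [ 0.6011 -0.3233  0.128 ] D [ 0.6369 -0.1439  0.128 ] [ 0.5961 -0.3176  0.128 ]
base S farR farL nearR nearL [ 0.6176 -0.3381  0.012 ] [ 0.6689 -0.1492  0.012 ] [ 0.482  -0.3038  0.012 ] [ 0.5349 -0.1118  0.012 ]
base D nearL farL [ 0.5239 -0.1031  0.012 ] [ 0.6598 -0.1422  0.012 ]
cap [ 0.5907 -0.2097  0.158 ] [ 0.5885 -0.21    0.158 ]
module front top corners S [ 0.4423 -0.2304  0.042 ] [ 0.4635 -0.156   0.042 ] D [ 0.4578 -0.1538  0.042 ] [ 0.4358 -0.2214  0.042 ]
0.17563356031742247 -14.727465611541591
0.19581284285246506 -15.18457015875046
0.17847918931627088 -13.220666618343335
```

Call:
apply_moves(grip=[0,0,0,0,0,0,0,0,0,0], xyz=[[3,-3,0],[7,-6,1],[11,-10,2],[15,-13,3],[19,-17,4],[23,-20,5],[26,-23,6],[30,-26,7],[33,-29,8],[34.5,-31,9]], yaw=[3,7,11,15,19,23,27,30,33,33.6])

```text
clock: 0.93
tool_pos: [0.4053, -0.233, 0.1638]
eef_rot: [3.115, -0.403, 0.001]
ft_force: [1.2, -0.2, -0.4]
gripper_width: 0.001
finger_force: 0.0
```

Call:
apply_moves(grip=[0,0], xyz=[[0,0,0],[0,0,0]], yaw=[0,0])

```text
clock: 1.1
tool_pos: [0.405, -0.2328, 0.1636]
eef_rot: [-3.117, 0.391, 0.002]
ft_force: [-0.1, -0.1, -0.4]
gripper_width: -0.001
finger_force: 0.0
```

Run:
```python
from h import *
cv2.imwrite("pics/w1.png",cv2.cvtColor(snapshot("wrist"),cv2.COLOR_RGB2BGR))
c=calibration("wrist");print(c)
s=manip.observe();print(s["tool_pos"],s["eef_rot"],s["qpos"])
```

```text
{'K': array([[346.16872466,   0.        , 320.97041258],
       [  0.        , 346.16872466, 198.69205546],
       [  0.        ,   0.        ,   1.        ]]), 'position': array([ 0.47861558, -0.25327049,  0.29895841]), 'rotation': array([ 1.79695471, -2.31881268, -0.35645899])}
[ 0.40480701 -0.23423739  0.16393113] [ 3.11675908e+00 -3.93888594e-01 -4.40296190e-04] [-6.65843888e-01  3.76829926e-01  2.01917510e+00 -2.66509329e-04
  7.45806046e-01  1.15657060e+00]
```

View pics/w1.png

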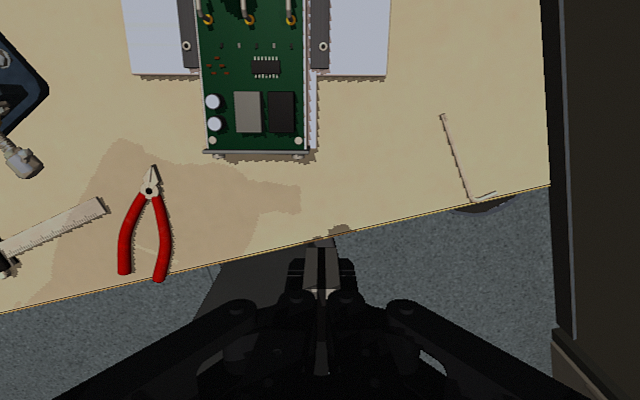

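Run:
```python
from h import *
np.set_printoptions(precision=4,suppress=True)
c=calibration("wrist")
W=lambda u,v,z:onz(c,(u,v),z)
L,Rr=W(133,74.5,.012),W(388,76.5,.012);v=L-Rr;print(L,Rr,np.linalg.norm(v),np.degrees(np.arctan2(-v[0],v[1])))
for n,p in dict(panL=W(203,152,.042),panR=W(309,152,.042),edge1=W(340,234,0),loopbaseM=W(250,20,.038),gl=W(181,68,.022),gr=W(331,68,.022),bl=W(212,143,.04),).items(): print(n,p)
```

```text
[ 0.5262 -0.114   0.012 ] [ 0.4751 -0.3065  0.012 ] 0.19921126498345573 -14.876158217436798
panL [ 0.4576 -0.1569  0.042 ]
panR [ 0.4379 -0.2335  0.042 ]
edge1 [ 0.3495 -0.2384  0.    ]
loopbaseM [ 0.5344 -0.2178  0.038 ]
gl [ 0.5198 -0.1555  0.022 ]
gr [ 0.4918 -0.2644  0.022 ]
bl [ 0.4622 -0.165   0.04  ]
```

Call:
apply_moves(grip=[0,0,0,0,0,0,0,0], xyz=[[0.2,-2.5,1],[0.6,-5,3],[0.6,-5,6],[0.6,-5,9],[0.6,-5,12],[0.6,-5,13],[0.6,-5,13.7],[0.6,-5,13.7]], yaw=[0.4,0.4,0.4,0.4,0.4,0.4,0.4,0.4])

```text
clock: 1.82
tool_pos: [0.4224, -0.1888, 0.0261]
eef_rot: [-3.114, 0.411, 0.002]
ft_force: [-0.4, 0.0, 0.2]
gripper_width: -0.003
finger_force: 0.0
```

Call:
apply_moves(grip=[0,0,0,0,0,0,0,0,0,0], xyz=[[0.3,0,0],[0.8,0,0],[1.2,0,0],[1.5,0,0],[1.8,0,0],[2.1,0,0],[2.4,0,0],[2.7,0,0],[3.0,0,0],[3.3,0,0]], yaw=[0,0,0,0,0,0,0,0,0,0])

```text
clock: 2.65
tool_pos: [0.455, -0.1963, 0.027]
eef_rot: [-3.115, 0.408, 0.0]
ft_force: [-3.4, -0.9, 2.8]
gripper_width: 0.001
finger_force: 1.8
```

Call:
apply_moves(grip=[0,0,0,0,0,0,0,0], xyz=[[0.3,0,0],[0.6,0,0],[0.9,0,0],[1.1,0,0],[1.3,0,0],[1.5,0,0],[1.6,0,0],[1.7,0,0]], yaw=[0,0,0,0,0,0,0,0])

```text
clock: 3.32
tool_pos: [0.4712, -0.2007, 0.027]
eef_rot: [3.115, -0.408, -0.0]
ft_force: [-3.7, 0.9, 3.2]
gripper_width: 0.0
finger_force: 1.6
```

Call:
apply_moves(grip=[0,0,0,0], xyz=[[0.1,0,0],[0.2,0,0],[0.3,0,0],[0.3,0,0]], yaw=[0,0,0,0])

```text
clock: 3.65
tool_pos: [0.4744, -0.2015, 0.027]
eef_rot: [3.115, -0.408, 0.001]
ft_force: [-0.7, -0.8, 1.0]
gripper_width: 0.002
finger_force: 0.6
```

Call:
apply_moves(grip=[0,0,0,0], xyz=[[0.1,0,0],[0.2,0,0],[0.3,0,0],[0.3,0,0]], yaw=[0,0,0,0])

```text
clock: 3.98
tool_pos: [0.4761, -0.2019, 0.027]
eef_rot: [-3.114, 0.408, 0.004]
ft_force: [-7.2, 0.2, 4.2]
gripper_width: 0.002
finger_force: 3.8
```

Call:
apply_moves(grip=[0,0,0,0], xyz=[[0.05,0,0],[0.1,0,0],[0.15,0,0],[0.15,0,0]], yaw=[0,0,0,0])

```text
clock: 4.32
tool_pos: [0.4761, -0.2019, 0.027]
eef_rot: [-3.113, 0.408, 0.008]
ft_force: [-15.9, -0.7, 9.0]
gripper_width: 0.002
finger_force: 7.5
```

Call:
apply_moves(grip=[0,0,0,0,0,0,0,0,0,0], xyz=[[-1.5,0,0],[-3,0,0],[-3,0,-2],[-3,0,-5],[-3,0,-9],[-3,0,-13],[-3,0,-17],[-2,0,-20],[-2,0,-21],[-2,0,-21]], yaw=[0,0,0,0,0,0,0,0,0,0])

```text
clock: 5.15
tool_pos: [0.4603, -0.198, 0.2395]
eef_rot: [3.113, -0.408, 0.009]
ft_force: [0.1, 0.3, 1.0]
gripper_width: 0.002
finger_force: 0.0
```

Run:
```python
from h import *
w=cv2.cvtColor(snapshot("wrist"),cv2.COLOR_RGB2BGR);np.save("cw.npy",calibration("wrist"),allow_pickle=True)
s=cv2.cvtColor(snapshot("scene"),cv2.COLOR_RGB2BGR);d=cv2.cvtColor(snapshot("side"),cv2.COLOR_RGB2BGR)
for n,i in (("w2",w),("s2",s),("d2",d)): cv2.imwrite(f"pics/{n}.png",i)
a=cv2.resize(w[0:300,120:520],(800,600),interpolation=cv2.INTER_CUBIC);cv2.imwrite("pics/w2c.png",a)
print(manip.observe()["tool_pos"])
```

```text
[ 0.4585253  -0.19710485  0.235518  ]
```

View pics/w2c.png

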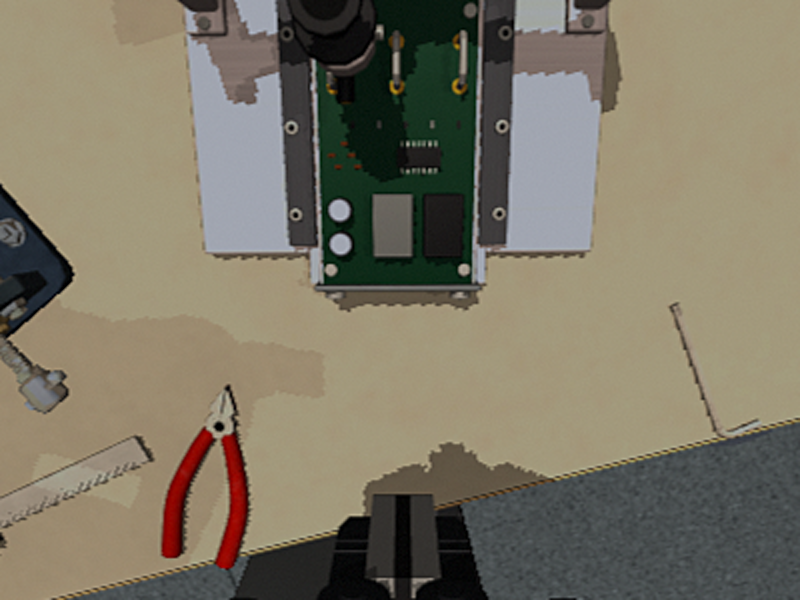

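Run:
```python
from h import *
np.set_printoptions(precision=4,suppress=True)
c=np.load("cw.npy",allow_pickle=True).item()
W=lambda u,v,z:onz(c,(120+u/2,v/2),z)
L,Rr=W(206,253,.012),W(592,253,.012);v=L-Rr;th=-np.arctan2(-v[0],v[1]);print("yaw",-np.degrees(th),np.linalg.norm(v))
a=np.radians(-14.7);ex=np.array([np.cos(a),np.sin(a),0]);ey=np.array([-np.sin(a),np.cos(a),0])
O=np.array([.5585,-.2225,0])
J=lambda p:((p-O)@ex,(p-O)@ey,p[2])
for n,p in dict(L=L,R=Rr,gl=W(291,246,.022),gr=W(506,246,.022),mid1=W(398,42,.056),mid2=W(395,80,.056),r1=W(463,42,.056),r2=W(461,82,.056),midfootF=W(397,87,.038),midfootB=W(397,42,.038),rfootF=W(460,87,.038),panL=W(316,289,.042),panR=W(482,289,.042)).items(): print(n,np.round(J(p),4))
sc=calibration("scene");sd=calibration("side")
# cap: triangulate / plane from dark blobs
for n,cc,nm in (("s2",sc,"scene"),("d2",sd,"side")):
    im=cv2.imread(f"pics/{n}.png");g=im.max(2)
    P=proj(cc,[.5895,-.2098,.158]);x,y=P.astype(int);sub=g[y-12:y+13,x-15:x+16]
    m=(sub<60).astype(np.uint8);k,l,st,ce=cv2.connectedComponentsWithStats(m);print(nm,P)
    for r in m: print(''.join('#' if q else '.' for q in r))
```

```text
yaw -14.980274621918502 0.19776142728197305
L [-0.0609  0.099   0.012 ]
R [-0.0619 -0.0987  0.012 ]
gl [-0.0567  0.0537  0.022 ]
gr [-0.0573 -0.0531  0.022 ]
mid1 [ 0.0286 -0.0001  0.056 ]
mid2 [0.0142 0.0012 0.056 ]
r1 [ 0.0285 -0.027   0.056 ]
r2 [ 0.0133 -0.0265  0.056 ]
midfootF [0.0137 0.0005 0.038 ]
midfootB [0.0317 0.0004 0.038 ]
rfootF [ 0.0135 -0.0275  0.038 ]
panL [-0.0752  0.0397  0.042 ]
panR [-0.0756 -0.0395  0.042 ]
scene [302.3822 227.0388]
...............................
...............................
...............................
...............................
...............................
...............................
...............................
...............................
...............................
..............####.............
............########...........
..........##.#....###..........
..........##..#...###..........
..........###.......#..........
..........###.....####.........
..........##...#.####..........
...........#########...........
............#######............
................##.............
...............................

[... 282 characters left out ...]
............................
...............................
...............................
...............................
...............................
...............................
...............................
...............................
...............................
.............#######...........
............#########..........
............########...........
............########...........
.............#######...........
................####...........
...............................
...............................
...............................
...............................
...............................
...............................
.............##...###..........
```

Call:
apply_moves(grip=[5.5,5.5,5.5,5.5,5.5,5.5,5.5,5.5,5.5,5.5], xyz=[[3,-0.5,0],[6,-1,0],[9,-1.5,0],[12,-2,0],[12.8,-2,1],[12.8,-2,3],[12.8,-2,3.5],[12.8,-2,3.5],[12.8,-2,3.5],[12.8,-2,3.5]], yaw=[0,0,0,0,0,0,0,0,0,0])

```text
clock: 6.13
tool_pos: [0.5877, -0.2112, 0.2025]
eef_rot: [3.115, -0.409, 0.0]
ft_force: [-0.0, -0.4, -0.1]
gripper_width: 0.647
finger_force: 0.0
```

Run:
```python
from h import *
s=manip.observe();print(s["tool_pos"],s["eef_rot"],s["gripper_width"])
d=cv2.cvtColor(snapshot("side"),cv2.COLOR_RGB2BGR)[100:220,220:380];s=cv2.cvtColor(snapshot("scene"),cv2.COLOR_RGB2BGR)[150:310,220:380]
cv2.imwrite("pics/m3.png",np.hstack([cv2.resize(d,(400,300),interpolation=cv2.INTER_CUBIC),cv2.resize(s,(300,300),interpolation=cv2.INTER_CUBIC)]))
```

```text
[ 0.58772638 -0.21122091  0.20248301] [ 3.11473086e+00 -4.08666905e-01  4.34948923e-04] 0.647098216857713
```

View pics/m3.png

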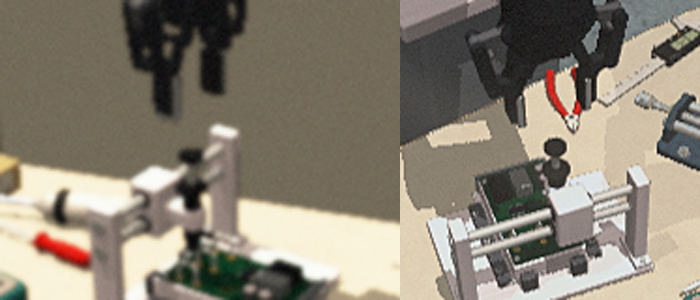

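Call:
apply_moves(grip=[5.5,5.5,5.5,5.5,5.5,5.5], xyz=[[0,0,2],[0,0,4],[0,0,6],[0,0,7.5],[0,0,8.4],[0,0,8.4]], yaw=[0,0,0,0,0,0])

```text
clock: 6.73
tool_pos: [0.5874, -0.2109, 0.1169]
eef_rot: [-3.114, 0.408, 0.003]
ft_force: [0.3, -0.3, -0.3]
gripper_width: 0.647
finger_force: 0.0
```

Call:
apply_moves(grip=[4.5,4,3.5,3.2,3,2.8,2.6,2.6], xyz=[[0,0,0],[0,0,0],[0,0,0],[0,0,0],[0,0,0],[0,0,0],[0,0,0],[0,0,0]], yaw=[0,0,0,0,0,0,0,0], grip_force=20)

```text
clock: 7.4
tool_pos: [0.5881, -0.2111, 0.1185]
eef_rot: [3.115, -0.408, 0.001]
ft_force: [0.3, 0.6, 6.1]
gripper_width: 0.313
finger_force: 18.8
```

Call:
apply_moves(grip=[2.6,2.6,2.6,2.6,2.6,2.6,2.6,2.6,2.6,2.6], xyz=[[0,0.3,0],[0,0.8,0],[0,1.3,0],[0,1.8,0],[0,2.3,0],[0,2.8,0],[0,3.3,0],[0,3.6,0],[0,3.85,0],[0,3.85,0]], yaw=[0,0,0,0,0,0,0,0,0,0])

```text
clock: 8.23
tool_pos: [0.5782, -0.2489, 0.1185]
eef_rot: [3.114, -0.409, 0.002]
ft_force: [0.1, -0.8, 5.6]
gripper_width: 0.313
finger_force: 18.8
```

Call:
apply_moves(grip=[3,3.5,4,4.5,5,5,5,5], xyz=[[0,0,0],[0,0,0],[0,0,0],[0,0,0],[0,0,0],[0,0,0],[0,0,0],[0,0,0]], yaw=[0,0,0,0,0,0,0,0])

```text
clock: 8.9
tool_pos: [0.578, -0.2483, 0.118]
eef_rot: [3.115, -0.408, -0.0]
ft_force: [0.2, -0.7, 0.1]
gripper_width: 0.588
finger_force: 0.0
```

Call:
apply_moves(grip=[5,5,5,5,3,1,0,0,0,0], xyz=[[0,0,-2],[0,0,-4],[0,0,-6],[0,0,-7],[0,0,-7],[0,0,-7],[0,0,-7],[0,0,-7],[0,0,-7],[0,0,-7]], yaw=[0,0,0,0,0,0,0,0,0,0])

```text
clock: 9.73
tool_pos: [0.5779, -0.2482, 0.1873]
eef_rot: [-3.115, 0.408, 0.001]
ft_force: [0.2, -0.4, -0.5]
gripper_width: 0.0
finger_force: 0.0
```

Run:
```python
from h import *
s=manip.observe();p=s["tool_pos"];a=np.radians(-14.7);O=np.array([.5585,-.2225,0])
print(p,(p-O)@[np.cos(a),np.sin(a),0],(p-O)@[-np.sin(a),np.cos(a),0],s["gripper_width"])
d=cv2.cvtColor(snapshot("side"),cv2.COLOR_RGB2BGR)[120:240,240:380];s=cv2.cvtColor(snapshot("scene"),cv2.COLOR_RGB2BGR)[180:300,230:350]
cv2.imwrite("pics/m4.png",np.hstack([cv2.resize(d,(420,360),interpolation=cv2.INTER_CUBIC),cv2.resize(s,(360,360),interpolation=cv2.INTER_CUBIC)]))
```

```text
[ 0.57786263 -0.24824251  0.18729313] 0.025261217614973422 -0.01998647332514816 0.00012108923229567218
```

View pics/m4.png

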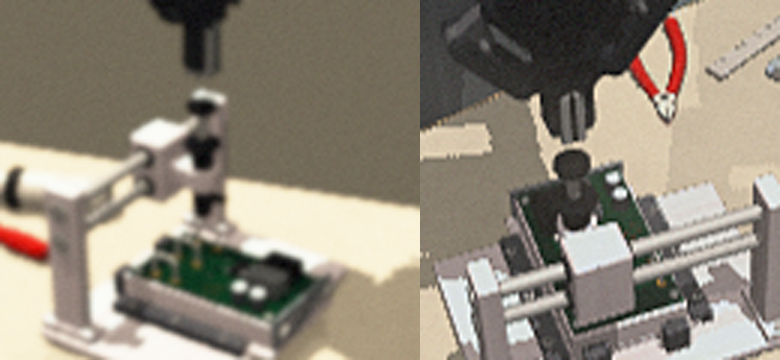

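Call:
apply_moves(grip=[0,0,0,0,0,0,0,0,0,0], xyz=[[0,0,1],[0,0,1.7],[0,0,2.1],[0,0,2.4],[0,0,2.7],[0,0,3.0],[0,0,3.3],[0,0,3.6],[0,0,3.8],[0,0,3.9]], yaw=[0,0,0,0,0,0,0,0,0,0])

```text
clock: 10.67
tool_pos: [0.5779, -0.2482, 0.1489]
eef_rot: [3.115, -0.408, -0.0]
ft_force: [-2.7, 1.5, 5.9]
gripper_width: 0.002
finger_force: 2.7
```

Call:
apply_moves(grip=[0,0], xyz=[[0,0,0],[0,0,0]], yaw=[0,0])

```text
clock: 10.83
tool_pos: [0.5779, -0.2482, 0.1491]
eef_rot: [-3.115, 0.408, 0.0]
ft_force: [-3.1, 1.3, 4.8]
gripper_width: 0.002
finger_force: 2.5
```

Call:
apply_moves(grip=[0,0,0], xyz=[[0,0,0.1],[0,0,0.15],[0,0,0.15]], yaw=[0,0,0])

```text
clock: 11.08
tool_pos: [0.578, -0.2482, 0.1477]
eef_rot: [3.115, -0.408, 0.0]
ft_force: [-3.6, 1.2, 5.0]
gripper_width: 0.005
finger_force: 2.7
```

Call:
apply_moves(grip=[0,0,0,0,0,0,0,0,0,0], xyz=[[0,-0.1,0],[0,-0.2,0],[0,-0.3,0],[0,-0.4,0],[0,-0.5,0],[0,-0.6,0],[0,-0.7,0],[0,-0.7,0],[0,-0.7,0],[0,-0.7,0]], yaw=[0,0,0,0,0,0,0,0,0,0])

```text
clock: 11.92
tool_pos: [0.5798, -0.2416, 0.1478]
eef_rot: [3.115, -0.408, 0.0]
ft_force: [-3.6, 1.5, 5.5]
gripper_width: 0.001
finger_force: 2.7
```

```bash
cat > cap.py <<'E'
from h import *
# slide block position: white block top/rod occlusion in scene; probe y from block centroid
s=manip.observe();p=s["tool_pos"];a=np.radians(-14.7);O=np.array([.5585,-.2225,0]);ex=np.array([np.cos(a),np.sin(a),0]);ey=np.array([-np.sin(a),np.cos(a),0])
print("tool jig",(p-O)@ex,(p-O)@ey,p[2],s["ft_force"])
import sys
im=cv2.cvtColor(snapshot("scene"),cv2.COLOR_RGB2BGR);cv2.imwrite("pics/"+sys.argv[1]+".png",im)
c=calibration("scene")
# sample brightness along jig line on the block's rear face (x~78,z~.100)
ys=np.arange(-.06,.061,.002)
def prof(i): return [int(i[int(round(v)),int(round(u))].mean()) for u,v in (proj(c,O+.078*ex+y*ey+[0,0,.100]) for y in ys)]
for f in sys.argv[1:]:
    print(f,prof(cv2.imread("pics/"+f+".png")))
E
python3 cap.py s5 s2
```

```text
tool jig 0.025412646222667618 -0.013103835826320335 0.14778416762807467 [-3.56889822  1.52762208  5.46245404]
s5 [129, 120, 89, 138, 118, 105, 144, 129, 146, 134, 116, 159, 51, 38, 93, 126, 134, 132, 134, 133, 133, 129, 133, 125, 132, 131, 131, 132, 132, 134, 132, 121, 136, 133, 113, 142, 133, 121, 156, 139, 123, 157, 126, 110, 143, 131, 109, 144, 125, 105, 132, 127, 114, 113, 135, 114, 118, 136, 122, 103, 148]
s2 [127, 115, 98, 130, 117, 102, 137, 121, 141, 130, 112, 147, 136, 115, 148, 137, 122, 152, 127, 107, 141, 127, 113, 147, 134, 117, 156, 141, 132, 40, 84, 111, 127, 130, 127, 130, 127, 125, 124, 128, 127, 130, 131, 125, 129, 131, 131, 129, 120, 78, 132, 117, 105, 111, 133, 112, 115, 134, 120, 98, 142]
```

Call:
apply_moves(grip=[0,0,0,0,0,0,0,0,0,0], xyz=[[0,-0.1,0],[0,-0.2,0],[0,-0.3,0],[0,-0.4,0],[0,-0.5,0],[0,-0.6,0],[0,-0.7,0],[0,-0.75,0],[0,-0.75,0],[0,-0.75,0]], yaw=[0,0,0,0,0,0,0,0,0,0])

```text
clock: 12.8
tool_pos: [0.5817, -0.2344, 0.1478]
eef_rot: [3.115, -0.408, 0.0]
ft_force: [-3.5, 1.5, 6.1]
gripper_width: -0.001
finger_force: 2.8
```

```bash
sed -i 's/.002)$/.0005)/;s/^def prof.*/def prof(i): q=np.array([cv2.getRectSubPix(i.mean(2).astype(np.float32),(1,1),tuple(map(float,proj(c,O+.078*ex+y*ey+[0,0,.100]))))[0,0] for y in ys]); k=q<75; return np.round(ys[k],4)/' cap.py; cat pics/none 2>/dev/null; cp pics/s5.png pics/s5b.png; python3 cap.py s6 s5 s2
```

```text
tool jig 0.02544433625179194 -0.005593169322278048 0.14778383467885164 [-3.54258487  1.4697494   6.12476937]
s6 [-0.0285 -0.028  -0.0275 -0.027  -0.0265 -0.026 ]
s5 [-0.036  -0.0355 -0.035  -0.0345 -0.034  -0.0335 -0.033 ]
s2 [-0.003  -0.0025 -0.002  -0.0015 -0.001  -0.0005  0.    ]
```

Call:
apply_moves(grip=[0,0,0,0,0,0,0,0,0,0], xyz=[[0,0,-0.2],[0,0,-0.4],[0,0,-0.6],[0,0,-0.8],[0,0,-1],[0,0,-1.2],[0,0,-1.5],[0,0,-2.5],[0,0,-5],[0,0,-8]], yaw=[0,0,0,0,0,0,0,0,0,0])

```text
clock: 13.68
tool_pos: [0.5813, -0.234, 0.2274]
eef_rot: [-3.114, 0.408, 0.004]
ft_force: [-0.7, -0.1, 1.5]
gripper_width: -0.002
finger_force: 0.0
```

Call:
apply_moves(grip=[0,0,0,0,0,0], xyz=[[-2,0,-3],[-4,0,-4],[-7,0,-4],[-9,0,-4],[-9,0,-4],[-9,0,-4]], yaw=[0,0,0,0,0,0])

```text
clock: 14.18
tool_pos: [0.4946, -0.2111, 0.2687]
eef_rot: [3.114, -0.409, 0.003]
ft_force: [0.5, 0.3, -0.4]
gripper_width: 0.003
finger_force: 0.0
```

```bash
python3 cap.py s7 s6
python3 - <<'E'
from h import *
d=cv2.cvtColor(snapshot("side"),cv2.COLOR_RGB2BGR)[145:230,250:340];s=cv2.imread("pics/s7.png")[200:290,250:340]
cv2.imwrite("pics/m5.png",np.hstack([cv2.resize(d,(397,375),interpolation=cv2.INTER_CUBIC),cv2.resize(s,(375,375),interpolation=cv2.INTER_CUBIC)]))
E
```

```text
tool jig -0.06468604609931665 -0.005155784636998274 0.26872520242567516 [ 0.51102509  0.32422548 -0.39317866]
s7 [-0.0285 -0.028  -0.0275 -0.027  -0.0265 -0.026 ]
s6 [-0.0285 -0.028  -0.0275 -0.027  -0.0265 -0.026 ]
```

View pics/m5.png

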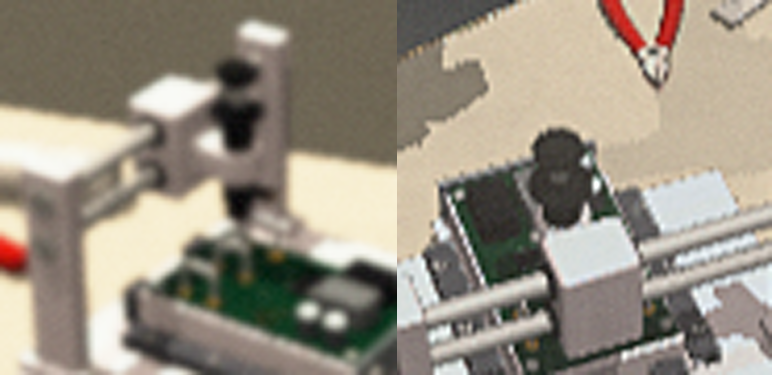

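```bash
python3 -c "
from plant import manip
print(manip.hand_in())"
```

```text
the job is handed in; nothing more can be done
None
```

The job is handed in: the module is pushed home against its stops. The probe's hook appears caught on the middle loop: after release the cap stayed visibly lowered, by about 10 mm, with the probe about 6 mm right of that loop. I moved none of the bystanding tools.

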